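Index the sensor arm to the finned sample

TASK

On the sensor stand, pull up the spring plunger knob of the swing arm, swing the arm to the neighbouring hole that brings the sensor over the square finned heat sink, and let the plunger snap fully home in that hole. Leave the heat sink standing where it is.

Things in the scene. Friction and masses are not known exactly. Their poses are not given: they have to be found in the camera images.
- stand: Sensor stand, fixed: dark base 250 x 270 x 12 mm, pivot, aluminium plate (top 62 mm up), white swing arm (34 mm wide, top 78 mm up). Origin: pivot axis at bench height; z up, x from pivot out over the plate's middle, y left. Plate holes (13 mm wide): 90 mm from the pivot at -40, 0, +40 degrees from x (counter-clockwise from above). Arm starts pinned at 0; unpinned it turns freely, stops at 49.
- knob (a point): Centre of the plunger's black round knob on the arm, 90 mm from the pivot: 28 mm wide, 28 tall, 122 mm above the bench when home (bottom 108; all else near is below 105). It pulls straight up against a 5 to 7 N spring, 22 mm at most; its tapered pin clears the plate from 13 mm (use about 17). Let go within 4 mm of a hole it centres itself and snaps home; elsewhere it stays 13 mm up. z up.
- sensor (a point): Centre of the lower face of the sensor head, a black upright cylinder 28 mm wide at the arm's outer end, 165 mm from the pivot axis, 56 mm above the bench (head's top 100 mm). It swings with the arm. At the start it is over a low black disc, opposite the middle hole.
- heatsink: Square finned aluminium heat sink, 44 x 44 mm, 32 mm tall, upright fins; loose, standing on the stand's base opposite the +40 or the -40 degree hole (varies), about 165 mm from the pivot. A plain round aluminium cylinder (42 mm wide, 32 tall) stands opposite the other. Origin: centre of its underside, 12 mm above the bench; z up. The sensor passes 12 mm above it.
Not all that is in view belongs to the job. Leave any orange or pink look-alike of the heatsink alone.

How it is judged:
By the outcome, as a careful person would: the job done as asked, in the order asked, and still so for the second after the job is handed in, with the robot touching nothing.
It also fails if it takes over 35 s, if anything falls off the work surface, if the arm or the gripper's body presses on something with over 40 N, if the wrist force passes 120 N, or if a joint passes its speed limit or range.

ROBOT

A 7-joint arm with a two-finger parallel gripper is mounted at the origin on the work surface. World frame = base frame: x ahead of the robot, y to its left, z up, the work surface at z = 0. Lengths are in m, angles in rad, forces in N, time in s.
With the tool pointing down it reaches from about 0.4 to 0.85 m from the base axis. Payload 4.5 kg.
Tool frame: the origin (TCP) lies between the finger pads; the fingertips stand arm.tcp_to_tips ahead of it and the grasp point (between the pads) lies 6 mm ahead of it (arm.tcp_to_tips is the distance from the TCP to the fingertips, in m); z points along the fingers, y is the direction in which the jaws open and shut (so a half turn about z gives the same grasp; the last joint's range is limited). The gripper opens to 88 mm and grips with 3 to 60 N. Pads are 18 mm wide; open, the fingers measure 123 mm over their backs; the gripper's body (75 mm by 187 mm) begins 45 mm behind the grasp point.
Start: joints at [1.206, 0.689, -0.195, 1.565, 0.157, 0.902, -0.215], TCP at [0.243, -0.576, 0.264] pointing down, gripper open.
Joint ranges: [-3.01, 3.01], [-0.46, 2.08], [-1.47, 1.51], [0.13, 2.56], [-1, 4.14], [0.04, 2.09], [-2.66, 2.66]. Speed limits (rad/s): [2.57, 2.57, 3.14, 3.14, 3.14, 3.14, 3.14].

INTERFACE

Orientations are given as a unit quaternion [x, y, z, w].
In Python, from cell import arm, viewer gives the robot as it stands. Calls block until the motion is done:
- arm.move_pose(position, orientation): joint-space move of the TCP to a pose.
- arm.move_straight(position, ori=None, v=0.15, contact_N=None): straight line of the TCP; ori=None keeps the orientation; v is the mean speed in m/s. With contact_N (N) it stops when the force on the tool has changed by that much, and returns True; else False.
- arm.set_joints(angles): joint-space move.
- arm.ungrasp() and arm.close(newtons=None): open the fingers fully, or close them until they stop; newtons is the grip in N (None keeps the last).
- arm.hold(seconds).
- arm.inverse_kinematics(position, orientation): joint angles nearest the present ones, or None.
- arm.read_state(): the state.
- viewer.capture(name): name is "side" or "top"; returns a dict with "pixels" (384x512x3 uint8, red, green, blue), "mtx" (3x3 intrinsics, pixels), "view" (4x4, takes a point from world to camera coordinates). Camera axes: x right, y down, z forward; pixel columns grow to the right and rows downward; lengths in m; the calibration is good to about 2 mm. A picture is of the moment at which its call begins. There is no depth.
A pose or a line that the arm cannot do raises arm.MotionError and nothing moves.
- arm.job_done(): hands the job in, once; it reports no verdict.
Trained networks look in a picture, given as the dict that the camera call returned (one of the last four; its "shot" number tells which), for a name from the list of things; names that differ only in an ending like _2 or _b are one class to them, and where a whole thing is asked for, a point or a joint stands for the part that bears it (a point fixed in the world has none). Each returns a list of dicts, best first, with "p" (0 to 1); they miss things now and then, are a little off and sometimes report something else, mostly with a low value. They report only what shows in the picture. A call takes as long as a camera call. They do not tell look-alikes from the thing itself.
- viewer.masks_of(target, picture): "mask" (384x512 bool, what is visible of it).
- viewer.pinpoint(target, picture): "xyz" ([x, y, z] in m, in the coordinates of the camera as it stood for that picture, good to about 4 mm: a listed point, or the origin of a listed thing).
The state is a dict: "time": time; "q": joint angles; "joint_vel": joint speeds; "joint_torque": joint torques, N m; "eef_pos": TCP position; "ee_rot": TCP orientation; "force": force on the tool from outside, world axes, zero at the start; "ft_torque": the same for the moment, N m; "gripper_width": finger opening in m.
Only numpy, scipy, OpenCV 4.12 (cv2) and the standard library are available. Lean on these libraries where they do the work, as an engineer would, in place of code of your own. Each camera call takes 0.05 s, during which the arm holds its last target.

## Working session

There is one attempt and no reset: what is moved stays moved. The work goes in short steps, each a Python script; the robot and the scene stay as the last script left them, time stands still between calls to the robot, and variables do not carry over. Pictures are saved under pics/ and viewed, and the job is handed in when it is done.

```bash
mkdir -p pics; cat > h.py <<'E'
import numpy as np, cv2
from cell import arm, viewer
def save(p,n): cv2.imwrite('pics/'+n+'.png',cv2.cvtColor(p['pixels'],cv2.COLOR_RGB2BGR))
def w(p,xyz): return (np.linalg.inv(p['view'])@np.r_[xyz,1])[:3]
def proj(p,X):
    c=(p['view']@np.r_[X,1])[:3]; u=p['mtx']@c; return u[:2]/u[2]
E
python3 - <<'E'
from h import *
np.set_printoptions(precision=4,suppress=True)
for c in ['top','side']:
    p=viewer.capture(c); save(p,c+'0')
    for t in ['stand','knob','sensor','heatsink']:
        for d in viewer.pinpoint(t,p)[:4]:
            X=w(p,d['xyz']); print(c,t,round(d['p'],2),X,proj(p,X))
print(arm.tcp_to_tips, arm.read_state())
E
```

```text
top stand 0.59 [ 0.5233 -0.0726  0.0007] [307.3486 241.116 ]
top knob 0.66 [ 0.6106 -0.0903  0.121 ] [326.4993 188.5826]
top sensor 0.58 [ 0.684  -0.1     0.0601] [326.7457 152.9279]
top heatsink 0.96 [0.6681 0.0151 0.0131] [263.2567 164.9321]
top heatsink 0.87 [0.7469 0.1382 0.0005] [202.1513 125.9348]
top heatsink 0.8 [0.6262 0.1512 0.0009] [193.394  185.8431]
side stand 0.89 [ 0.5229 -0.0774  0.0011] [234.5226 318.9908]
side knob 0.98 [ 0.6123 -0.0924  0.1219] [296.4471 226.9743]
side knob 0.27 [0.6665 0.0096 0.0116] [277.1961 235.6865]
side sensor 0.85 [ 0.6883 -0.103   0.0584] [341.5082 245.0315]
side heatsink 0.97 [0.6271 0.1496 0.0012] [207.8698 207.903 ]
side heatsink 0.74 [0.6683 0.0089 0.0098] [278.3682 236.3028]
side heatsink 0.74 [ 0.7475  0.136  -0.0004] [267.5973 187.5734]
0.025 {'time': 0.5, 'q': array([ 1.2058,  0.6891, -0.1946,  1.5653,  0.1573,  0.9025, -0.2151]), 'joint_vel': array([-0.0014, -0.0009,  0.0012,  0.0013,  0.    , -0.0008,  0.0014]), 'joint_torque': array([  0.0004, -52.7097,  -1.2657, -15.3604,  -0.0519,   0.0003,
         0.0001]), 'eef_pos': array([ 0.2427, -0.5759,  0.2637]), 'ee_rot': array([ 0.9802,  0.1981,  0.    , -0.    ]), 'force': array([0.0914, 0.2648, 0.5654]), 'ft_torque': array([-0.0073, -0.0409, -0.031 ]), 'gripper_width': 0.08838103294835759}
```

```bash
python3 - <<'E'
import cv2
a=cv2.imread('pics/top0.png');cv2.imwrite('pics/t0c.png',cv2.resize(a[100:270,180:400],None,fx=3.4,fy=3.4,interpolation=2))
a=cv2.imread('pics/side0.png');cv2.imwrite('pics/s0c.png',cv2.resize(a[150:350,150:420],None,fx=2.9,fy=2.9,interpolation=2))
E
```

```text
(no output)
```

View pics/t0c.png

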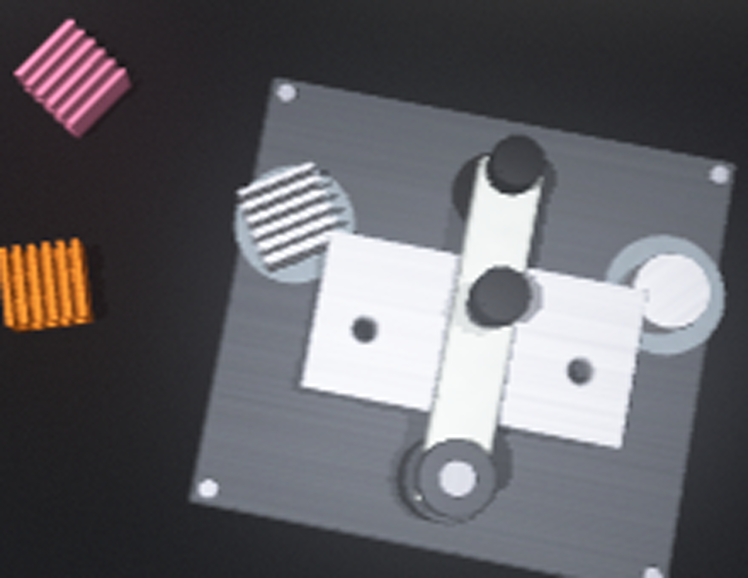

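View pics/s0c.png

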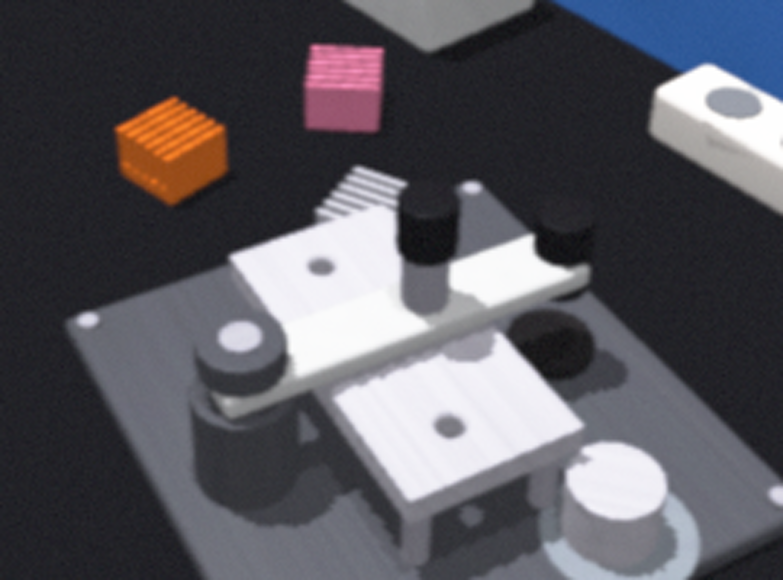

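View pics/top0.png

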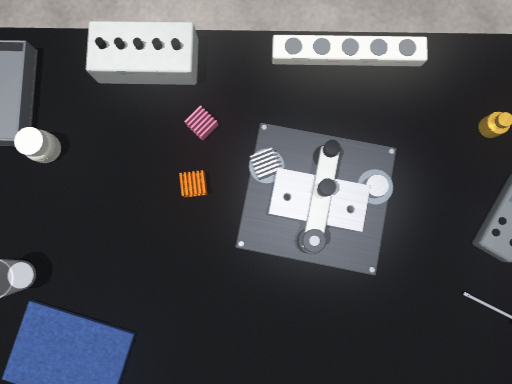

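The picture shows three finned blocks. In the top view they are aluminium at (264,165), orange at (193,184) and pink at (201,123). Only the aluminium one stands on the stand's base; the crop confirms its fins, and it is opposite the left (+40°) hole. The round cylinder is at (377,186). I'll refine the stand pose next.

```bash
cat >> h.py <<'E'
def ray(p,uv,z):
    V=np.linalg.inv(p['view']); d=V[:3,:3]@np.linalg.inv(p['mtx'])@np.r_[uv,1]; o=V[:3,3]
    return o+d*(z-o[2])/d[2]
E
python3 - <<'E'
from h import *
from scipy.optimize import least_squares
from scipy.spatial.transform import Rotation as R
np.set_printoptions(precision=4,suppress=True)
t=viewer.capture('top'); s=viewer.capture('side')
T=lambda u,v:(180+u/3.4,100+v/3.4); S=lambda u,v:(150+u/2.9,150+v/2.9)
h1=ray(t,T(365,329),.062);h2=ray(t,T(580,371),.062)
g1=ray(s,S(321,266),.062);g2=ray(s,S(449,427),.062)
print(h1,h2,np.hypot(*(h1-h2)[:2]),g1,g2,np.hypot(*(g1-g2)[:2]),'expect',.18*np.sin(np.radians(40)))
kn=[]
for p,n in((t,'t'),(s,'s')):
    m=viewer.masks_of('knob',p)[0]; ys,xs=np.nonzero(m['mask']); print(n,m['p'],len(xs),xs.min(),xs.max(),ys.min(),ys.max(),xs.mean(),ys.mean())
    k=ray(p,(xs.mean(),ys.mean()),.122 if n=='s' else .132); print(k); kn.append(k)
obs=[((90,40),h1),((90,-40),h2),((90,40),g1),((90,-40),g2),((90,0),kn[0]),((90,0),kn[1]),((0,0),[.523,-.075]),((165,0),[.686,-.1015])]
def f(x):
    return np.concatenate([np.array(x[:2])+.001*r*np.array([np.cos(x[2]+np.radians(a)),np.sin(x[2]+np.radians(a))])-np.array(o)[:2] for (r,a),o in obs])
x=least_squares(f,[.523,-.075,-.17]).x
print(x,np.degrees(x[2]));print(f(x).reshape(-1,2)*1000)
st=arm.read_state()
for y0 in (0,90,-90,180):
    ok=[]
    for a in (0,20,40):
        th=x[2]+np.radians(a); P=[x[0]+.09*np.cos(th),x[1]+.09*np.sin(th),.155]
        q=arm.inverse_kinematics(P,(R.from_euler('z',th+np.radians(y0))*R.from_euler('x',np.pi)).as_quat()); ok.append(q)
    print(y0,ok)
E
```

```text
[ 0.6018 -0.029   0.062 ] [ 0.5818 -0.1427  0.062 ] 0.1153796380491478 [ 0.602  -0.0321  0.062 ] [ 0.5816 -0.1462  0.062 ] 0.11590663876784849 expect 0.11570176974357706
t 0.52 230 319 335 179 195 326.9869565217391 186.8695652173913
[ 0.6121 -0.0893  0.132 ]
s 0.94 594 287 308 212 241 297.46801346801345 226.3939393939394
[ 0.614  -0.0924  0.122 ]
[ 0.5238 -0.0756 -0.1676] -9.605430360132258
[[-0.4319 -1.0118]
 [ 0.2865 -1.4628]
 [-0.6077  2.0642]
 [ 0.4803  2.0829]
 [ 0.4711 -1.2621]
 [-1.4596  1.8089]
 [ 0.7873 -0.5936]
 [ 0.474  -1.6258]]
0 [array([ 0.0471,  0.819 ,  0.0456,  1.6835, -0.0558,  0.6403, -1.6154]), array([ 0.0397,  0.8129, -0.0322,  1.6938,  0.0394,  0.6355, -1.4036]), array([ 0.0388,  0.8   , -0.1153,  1.7323,  0.143 ,  0.6174, -1.1989])]
90 [array([ 0.2518,  0.8323, -0.3248,  1.6716,  0.3751,  0.6998, -0.4313]), array([ 0.253 ,  0.8404, -0.4191,  1.6815,  0.476 ,  0.7228, -0.2234]), array([ 0.2583,  0.8426, -0.512 ,  1.7199,  0.5773,  0.7343, -0.0195])]
-90 [array([-0.2265,  0.8988,  0.5687,  1.6989, -0.6689,  0.7473, -2.6316]), array([-0.1991,  0.857 ,  0.4079,  1.7074, -0.4961,  0.6816, -2.4857]), array([-0.2022,  0.8276,  0.3162,  1.7459, -0.398 ,  0.6318, -2.2683])]
180 [array([ 0.4214,  0.8915, -0.6516,  1.6618,  0.692 ,  0.8323,  0.8688]), array([ 0.421 ,  0.9154, -0.7532,  1.672 ,  0.7802,  0.8803,  1.0916]), array([ 0.5678,  1.1175, -1.2577,  1.7033,  1.1357,  1.232 ,  1.1141])]
```

```bash
cat >> h.py <<'E'
from scipy.spatial.transform import Rotation as R
np.set_printoptions(precision=4,suppress=True)
X=np.array([.5238,-.0756,-.1676])
def pose(a,z,r=.09,d=0):
    th=X[2]+np.radians(a); return [X[0]+r*np.cos(th),X[1]+r*np.sin(th),z],(R.from_euler('z',th)*R.from_euler('x',np.pi)).as_quat()
def st(l=''):
    s=arm.read_state(); print(l,round(s['time'],2),s['eef_pos'],s['force'],round(s['gripper_width'],4)); return s
E
python3 - <<'E'
from h import *
arm.move_pose(*pose(0,.24)); st('above')
print(arm.move_straight(pose(0,.136)[0],v=.1,contact_N=8)); st('down')
arm.close(30); st('closed')
p=viewer.capture('side'); save(p,'side1')
E
python3 -c "
import cv2
a=cv2.imread('pics/side1.png');cv2.imwrite('pics/s1c.png',cv2.resize(a[130:350,150:420],None,fx=2.7,fy=2.7,interpolation=2))"
```

```text
above 2.88 [ 0.6123 -0.0922  0.2401] [-0.8741 -0.2926  0.6198] 0.0881
False
down 4.08 [ 0.6131 -0.0907  0.1367] [0.8647 0.4811 0.0697] 0.0878
closed 5.03 [ 0.6125 -0.0907  0.136 ] [-0.6764 -0.401   0.437 ] 0.0272
```

View pics/s1c.png

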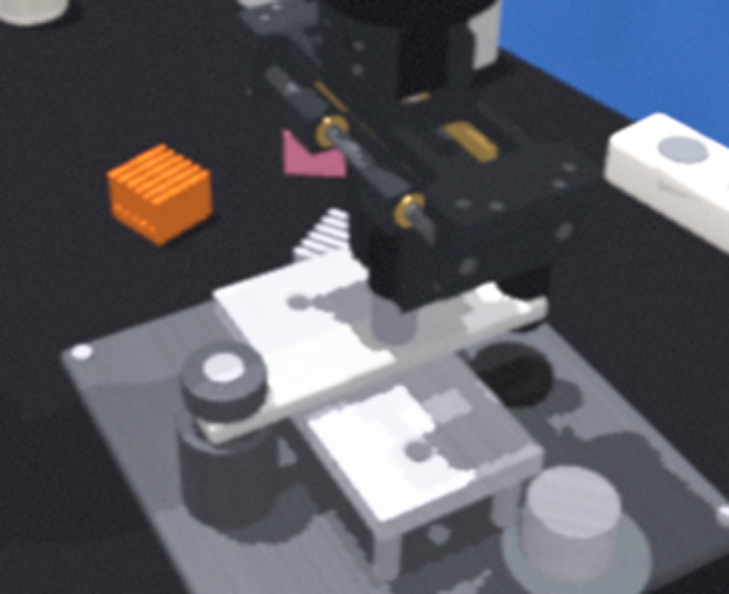

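The fingers are around the knob (crop ~(395,270)), the width reads 27 mm and the side load is small. Now I'll pull it up.

```bash
python3 - <<'E'
from h import *
arm.move_straight(pose(0,.154)[0],v=.04); st('up')
p=viewer.capture('side'); save(p,'side2')
P,o=pose(4,.154); arm.move_straight(P,o,v=.05); st('4deg')
E
python3 -c "
import cv2
a=cv2.imread('pics/side2.png');cv2.imwrite('pics/s2c.png',cv2.resize(a[130:350,150:420],None,fx=2.7,fy=2.7,interpolation=2))"
```

```text
up 5.67 [ 0.6125 -0.0907  0.1539] [ 2.3139 -0.8603 -7.0383] 0.0271
4deg 6.0 [ 0.6134 -0.0843  0.1538] [ 2.2168 -0.7428 -7.6459] 0.0272
```

View pics/s2c.png

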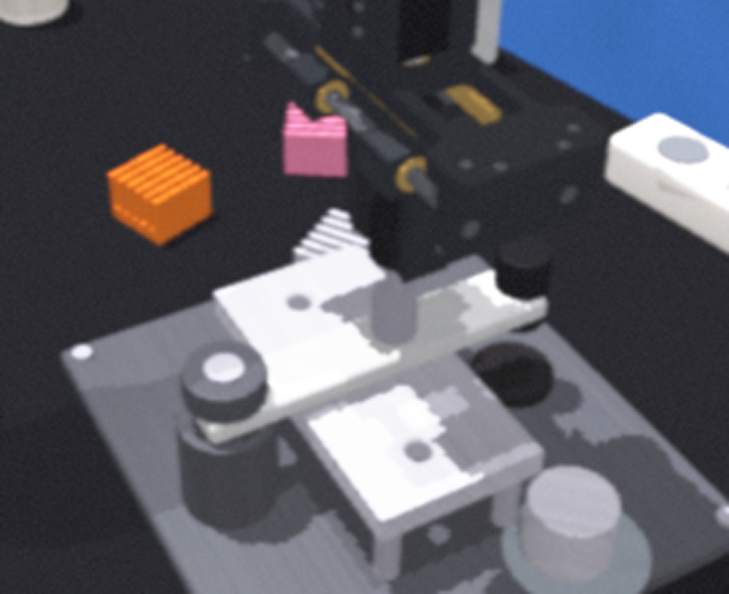

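Spring force is about 7 N downwards, there is no slip, and the arm is free. Swinging it to +40°.

```bash
python3 - <<'E'
from h import *
for a in range(8,41,4):
    P,o=pose(a,.154); arm.move_straight(P,o,v=.04)
    s=st(a)
    if np.hypot(*s['force'][:2])>15: print('STOP');break
print('target',P)
p=viewer.capture('side'); save(p,'side3')
t=viewer.capture('top'); save(t,'top3')
for q in (p,t):
  for n in('sensor','heatsink'):
    for d in viewer.pinpoint(n,q)[:3]: print(n,round(d['p'],2),w(q,d['xyz']))
print('sensor expected',pose(40,.056,.165)[0])
E
python3 -c "
import cv2
a=cv2.imread('pics/side3.png');cv2.imwrite('pics/s3c.png',cv2.resize(a[130:350,150:420],None,fx=2.7,fy=2.7,interpolation=2))"
```

```text
8 6.31 [ 0.6137 -0.0783  0.1539] [ 2.8666 -0.2483 -8.1988] 0.0272
12 6.62 [ 0.6137 -0.072   0.154 ] [ 2.0279 -0.5065 -8.2073] 0.0269
16 6.92 [ 0.6132 -0.0658  0.154 ] [ 1.6808  0.5979 -7.2621] 0.0273
20 7.23 [ 0.6123 -0.0596  0.154 ] [ 0.8628 -0.3057 -7.7669] 0.0272
24 7.54 [ 0.611  -0.0535  0.154 ] [ 1.6409 -0.4222 -7.8398] 0.0271
28 7.85 [ 0.6092 -0.0475  0.154 ] [ 0.801  -0.0303 -7.2045] 0.0271
32 8.16 [ 0.6071 -0.0416  0.154 ] [ 0.6312  0.703  -7.8543] 0.0271
36 8.47 [ 0.6044 -0.0359  0.154 ] [ 1.6984 -0.1032 -7.0409] 0.0272
40 8.78 [ 0.6015 -0.0304  0.154 ] [ 1.4505  0.1329 -7.2659] 0.0273
target [np.float64(0.6014284340477738), np.float64(-0.030060717756090635), 0.154]
sensor 0.79 [0.6686 0.0134 0.0569]
heatsink 0.69 [0.6283 0.1464 0.0024]
heatsink 0.57 [0.6664 0.0073 0.0129]
heatsink 0.45 [ 0.7488  0.1373 -0.0022]
sensor 0.43 [0.6664 0.0132 0.0598]
heatsink 0.74 [0.748  0.1386 0.0037]
heatsink 0.6 [0.6235 0.148  0.0019]
heatsink 0.57 [0.6637 0.0119 0.0113]
sensor expected [np.float64(0.6661187957542519), np.float64(0.007888684113833838), 0.056]
```

View pics/s3c.png

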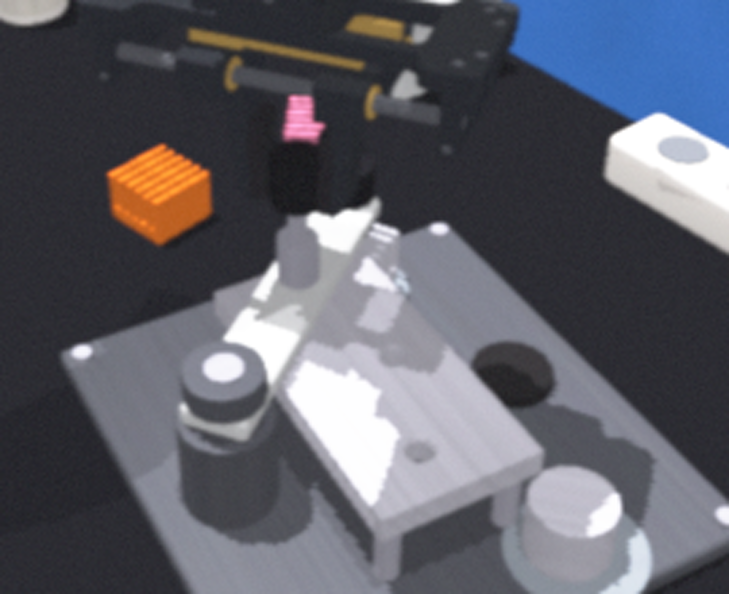

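The arm is over the left hole area. The sensor estimates lie about 5 mm to the left of what I computed, which is roughly 2.5 mm at the hole. I'll lower gently while still gripping, to see whether the pin enters before I release.

```bash
python3 - <<'E'
from h import *
P=pose(40,.154)[0]; th=X[2]+np.radians(40)
for z in (.151,.149,.147,.145,.143):
    P[2]=z; c=arm.move_straight(P,v=.02,contact_N=8); s=st((z,c)); f=s['force']; print('  radial',f[0]*np.cos(th)+f[1]*np.sin(th),'tang',-f[0]*np.sin(th)+f[1]*np.cos(th))
    if c: break
E
```

```text
(0.151, False) 9.38 [ 0.6014 -0.0303  0.1509] [ 1.5803 -0.9504 -7.3193] 0.0272
  radial 0.8821906684659235 tang -1.619358237455983
(0.149, False) 9.62 [ 0.6014 -0.0302  0.1489] [ 0.4536 -0.4028 -6.8106] 0.0275
  radial 0.1874083298136651 tang -0.5768970495258616
(0.147, False) 9.88 [ 0.6014 -0.0302  0.1469] [ 1.5312 -1.3041 -7.2194] 0.0273
  radial 0.6608660538079548 tang -1.8995731875131892
(0.145, False) 10.12 [ 0.6014 -0.0301  0.1449] [ 0.1104 -0.9898 -6.132 ] 0.0273
  radial -0.4056156004953658 tang -0.9095942568228754
(0.143, False) 10.38 [ 0.6014 -0.0301  0.1429] [ 0.338  -2.3838 -6.953 ] 0.0271
  radial -0.9146173638619655 tang -2.2271270237071876
```

The pin is inside the hole: it is 7 mm up, below the 13 mm plate contact, and the spring still pulls down. Releasing.

```bash
python3 - <<'E'
from h import *
arm.ungrasp(); st('open')
P=pose(40,.26)[0]; 
arm.move_straight(P,v=.12); st('clear')
arm.move_pose([.35,-.3,.3],pose(0,0)[1]); st('away')
p=viewer.capture('side'); save(p,'side4')
t=viewer.capture('top'); save(t,'top4')
for q in (p,t):
  for n in('knob','sensor','heatsink'):
    for d in viewer.pinpoint(n,q)[:3]: print(n,round(d['p'],2),w(q,d['xyz']))
  print('exp knob px home',proj(q,pose(40,.122)[0]),'13up',proj(q,pose(40,.135)[0]))
  m=viewer.masks_of('knob',q)[0]; ys,xs=np.nonzero(m['mask']); print(m['p'],xs.mean(),ys.mean(),xs.min(),xs.max(),ys.min(),ys.max())
print(pose(40,.122)[0])
E
python3 -c "
import cv2
a=cv2.imread('pics/side4.png');cv2.imwrite('pics/s4c.png',cv2.resize(a[130:350,150:420],None,fx=2.7,fy=2.7,interpolation=2))
a=cv2.imread('pics/top4.png');cv2.imwrite('pics/t4c.png',cv2.resize(a[100:270,180:400],None,fx=3.4,fy=3.4,interpolation=2))"
```

```text
open 11.37 [ 0.6014 -0.0301  0.143 ] [-1.4544 -0.2027 -0.0948] 0.0883
clear 12.49 [ 0.6009 -0.0301  0.2593] [ 0.2873  0.3793 -0.2384] 0.0883
away 13.88 [ 0.3514 -0.2992  0.2999] [-0.392   0.9626  0.1262] 0.0884
knob 0.63 [ 0.6003 -0.0293  0.1205]
knob 0.42 [0.6649 0.0074 0.0082]
sensor 0.94 [0.6663 0.0104 0.056 ]
heatsink 0.57 [0.7469 0.1349 0.0014]
heatsink 0.5 [0.6681 0.0046 0.0125]
exp knob px home [259.1012 206.5519] 13up [259.0227 198.5823]
0.84 260.2092592592593 206.11296296296297 250 271 193 220
knob 0.61 [ 0.5988 -0.0255  0.1197]
sensor 0.81 [0.6649 0.0136 0.0593]
heatsink 0.85 [0.6263 0.1502 0.0021]
heatsink 0.78 [0.7477 0.135  0.0032]
heatsink 0.52 [0.6684 0.0115 0.0129]
exp knob px home [290.3633 193.2596] 13up [290.9486 192.3643]
0.63 289.5910780669145 193.24163568773236 281 298 184 202
[np.float64(0.6014284340477738), np.float64(-0.030060717756090635), 0.122]
```

View pics/s4c.png

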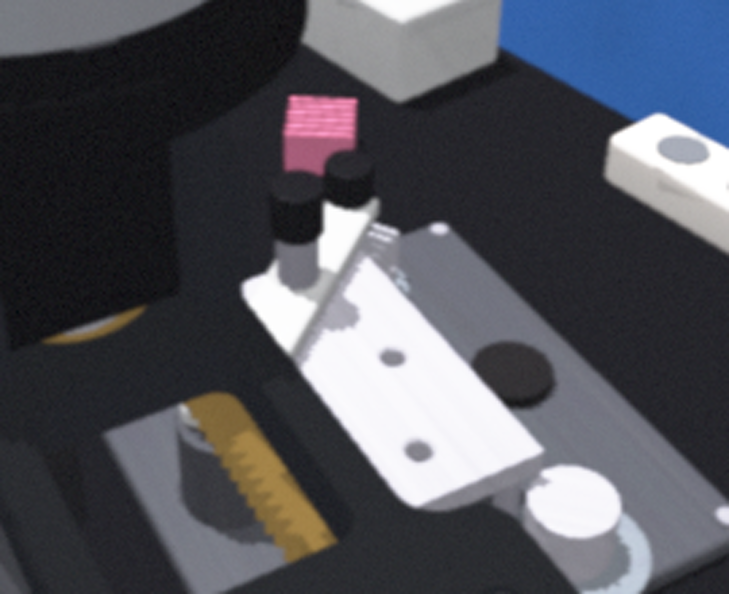

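View pics/t4c.png

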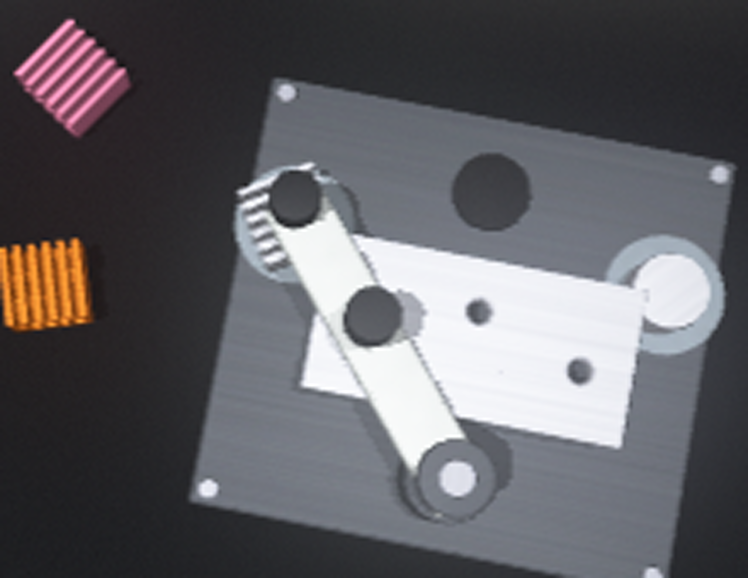

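The knob is at its home height: side-view row is 206.1, where 206.6 means home and 198.6 means 13 mm up. The sensor at crop (297,197) is over the heat sink, whose visible corners (240,190) and (313,165) have not moved. Handing in.

```bash
python3 -c "
from h import *
arm.job_done(); st()"
```

```text
the job is handed in; nothing more can be done
the job is handed in; nothing more can be done
```

The swing arm is now pinned in the +40° hole with the sensor over the aluminium finned heat sink, and the job is handed in. I gripped the knob, pulled it up 18 mm, swung the arm 40° and lowered the pin into the hole. I let go with the knob about 7 mm up, so the spring did only the last part of the travel.

**Last checks (about 14 s on the clock, gripper clear of everything):**
- **Plunger:** the knob sits at home height, about 120–121 mm by the network against 122 mm given. Its side-view row is 206.1, where 206.6 means home.
- **Heat sink:** it shows no movement in the before and after top pictures.
- **Look-alikes:** the pink and orange blocks were not touched.
- **Forces:** the tool force at each step stayed under about 9 N.

**Disagreement:** the two cameras differed by 2–4 mm in y throughout. The sensor estimates lay 3–6 mm left of my computed point. That is about the stated accuracy, and the pin entering the hole settled it.

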